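# Line up a heel over a cemented seat

## Task

First swing the shoe jack's clamp lever to straight up, which locks the jack, and let go of it. Then pick up the tall block heel standing on the cork mat, lift it over the tool rack and bring it over the upturned shoe: hold it level about 10 mm above the raised heel seat, outline over outline, with its straight front edge towards the shoe's toe. Both faces carry contact cement that grabs at once, so the heel must never touch the shoe or the jack: finish still holding the heel there, still, and leave the rack untouched and the other things where they are.

Things in the scene. Friction and masses are not known exactly. Their poses are not given: they have to be found in the camera images.
- heel: Tall block heel, loose, upright on the mat: stacked brown leather, black rubber on top. D outline 52 mm long (x) by 46 mm wide (y), upright sides, 45 mm tall, about 90 g. Origin: middle of its underside. Back (-x): half round, radius 23 mm; front (+x): flat face 46 mm wide. Its flat parallel sides (+y, -y), where it is gripped, run from x = -3 to +26 mm.
- heel_front (a point): Middle of the heel's straight front edge, on its underside, 26 mm from the heel's origin.
- heel_back (a point): Rearmost point of the heel's rounded back, on its underside, 26 mm from the heel's origin.
- jack: Shoe jack, fixed: green base plate (200 by 250 mm) with a steel post carrying a dark shoe upside down, sole up, 250 mm long. Origin on the bench below the middle of the heel seat; x points from heel to toe, y to the lever, z up. The sole rises towards the ball: 40 mm above the seat from 90 to 217 mm ahead of the seat's middle, 80 mm wide. Place and yaw vary.
- seat (a point): Middle of the level top of the heel seat, a raised 4 mm tan leather pad of the same D outline as the heel (52 by 46 mm), 120 mm above the bench. Axes as the jack's: x to the toe, z up.
- seat_front (a point): Middle of the seat's straight front edge (toe side), on its top, 26 mm ahead of point seat. The heel's front edge goes above it.
- seat_back (a point): Rearmost point of the seat's rounded back, on its top, 26 mm behind point seat. The heel's back goes above it.
- lever (a joint): Angle of the jack's clamp lever, rad. 0 = leaning back 0.7 rad from upright (away from the toe, jack -x), 0.7 = straight up, 1.4 = leaning 0.7 rad towards the toe (its stops). It starts leaning back, between 0 and 0.35. It stays where it is left; about 2 N at the knob moves it.
- lever_knob (a point): Centre of the black ball knob (28 mm across) at the top of the lever, 110 mm from the hinge; the steel stem below it is 10 mm thick. 160 mm above the bench when upright, 134 mm when leaning fully.
- lever_hinge (a point): Point on the lever's hinge axis, in the lever's plane of swing, 50 mm above the bench and 115 mm to the jack's +y side of the middle of the heel seat. The axis is level, along the jack's y, so the knob moves in the jack's x-z plane.
- rack: Tool rack, fixed, between the mat and the jack: a dark wooden block 360 mm long (x) by 55 mm wide (y), 85 mm high, with tool handles standing up out of it to 150 mm above the bench. Origin: middle of its underside. Not to be touched.
- low_heel: Another heel on the mat, to be left alone: lower and wider, D outline 68 by 64 mm, 22 mm tall, loose. Origin: middle of its underside.
- mat: Cork mat, fixed, 340 by 250 mm, 4 mm thick, on which both heels stand. Origin: middle of its underside, on the bench.
- tin: Closed dark polish tin with a bright lid, 72 mm across, 26 mm high, loose bystander. Origin: middle of its underside.
- dye: Small amber bottle, 44 mm across, 85 mm high, loose bystander. Origin: middle of its underside.

How it is judged:
On the way, in this order (a step that is already met when the one before it is completed fails the run):
1. the clamp lever stands straight up (within 0.13 rad) and is let go (value of joint lever between 0.57 and 0.83 rad and contact force between lever and anything else below 0.2 N), for 0.2 s.
2. the tall heel is above the tool rack, over it and clear of it (y of heel in the frame of rack between -0.06 and 0.06 m and height (world z) of heel above 0.15 m), for 0.05 s.
At the end, for the whole second after the job is handed in: Lever within 0.13 rad of straight up; the heel's front and back points each within 7 mm, seen from above, of the seat's front and back points; its underside 3 to 20 mm above the seat, level within 0.12 rad, still (under 20 mm/s), held by the fingers and touching nothing of the jack or shoe (value of joint lever between 0.57 and 0.83 rad and horizontal distance between heel_front and seat_front below 0.007 m and horizontal distance between heel_back and seat_back below 0.007 m and z of heel in the frame of seat between 0.003 and 0.02 m and angle between heel's own z axis and vertical below 0.12 rad and contact force between heel and jack below 0.05 N and contact force between heel and the fingers above 1 N and linear speed of heel below 0.02 m/s and angular speed of heel below 0.2 rad/s); the arm keeps its last pose, push and grip.
It fails at once if the heel touches the shoe or the jack (contact force between heel and jack above 0.3 N).
It fails at once if the tool rack is touched (contact force between rack and anything else above 0.5 N).
It fails at once if the low heel is shifted by 30 mm or more (distance of low_heel from where it was at the start of the episode above 0.03 m).
It fails at once if the tin or the bottle is shifted by 30 mm or more (distance of any of tin, dye from where it was at the start of the episode above 0.03 m).
It also fails if it takes over 53 s, if anything falls off the work surface, if the arm or the gripper's body presses on something with over 40 N, if the wrist force passes 120 N, or if a joint passes its speed limit or range.

## Robot

A 6-joint arm with a two-finger parallel gripper is mounted at the origin on the work surface. World frame = base frame: x ahead of the robot, y to its left, z up, the work surface at z = 0. Lengths are in m, angles in rad, forces in N, time in s.
With the tool pointing down it reaches from about 0.275 to 0.975 m from the base axis. Payload 8.4 kg.
Tool frame: the origin (TCP) lies between the finger pads; the fingertips stand 25 mm ahead of it and the grasp point (between the pads) lies 6 mm ahead of it; z points along the fingers, y is the line along which they close (so a half turn about z gives the same grasp; the last joint's range is limited). The gripper opens to 92 mm and grips with 3 to 60 N. Pads are 20 mm wide; open, the fingers measure 128 mm over their backs; the gripper's body (75 mm by 189 mm) begins 69 mm behind the grasp point.
Start: joints at [1.326, 0.353, 1.633, -0, 1.155, -0.002], TCP at [0.15, 0.607, 0.24] pointing down, gripper open.
Joint ranges: [-2.63, 2.63], [-0.92, 2.1], [0.06, 2.66], [-1.3, 4.44], [0, 2.69], [-3.02, 3.02]. Speed limits (rad/s): [2.22, 2.22, 2.79, 3.14, 3.14, 3.14].

## Interface

Orientations are given as a unit quaternion [x, y, z, w].
In Python, from workcell import robot gives the robot as it stands.
- The arm moves only by the shell command python3 -m handwheel 'ROWS' [FORCE]. ROWS is JSON, a list that holds one entry, the list of rows, each a list of 7 numbers: the shift along the world's x, y, z in m, then the turn, a rotation vector about the world's x, y, z in degrees, then the opening, from 0 (shut) to 1 (fully open). A call has 1 to 12 rows; each row is the pose to reach, as a shift and turn from the pose commanded when the call began; what a row does not reach only later rows make up. A row lasts 1/12 s, in which the tool goes at most 41.7 mm and 7.16 degrees, less where a joint would pass 70% of its speed; a pose out of reach is approached as far as the arm can. A call with a gripper value outside its range is refused whole. The fingers move at their own pace and stop on an object; FORCE is the grip in N (left out, the last holds). Time passes only in rows, so rows that repeat a pose let the fingers close. It gives the time, the measured TCP pose, the force, the opening and the grip force at its end, in the units of the state.
- robot.get_obs(): the state, without advancing time (a new reading comes with each control period).
- robot.get_image(name): name is "scene" or "side" or "wrist"; returns the picture (400x640x3 uint8, blue, green, red); there is no depth.
- robot.get_calibration(name): a dict with "camera_matrix" (3x3 intrinsics, pixels), "cam_to_world" (4x4, takes a point from camera to world coordinates). Camera axes: x right, y down, z forward; pixel columns grow to the right and rows downward; lengths in m; the calibration is good to about 2 mm. A picture is of the moment at which its call begins: read the wrist's pose just before it. get_calibration takes no time and is no camera call; for the wrist camera it gives the pose at the moment of the call.
- robot.job_done(): hands the job in; it is judged then, once.
Trained networks look in the newest picture that a camera, given by its name, has taken for a name from the list of things; names that differ only in an ending like _2 or _b are one class to them, and where a whole thing is asked for, a point or a joint stands for the part that bears it (a point fixed in the world has none). Each returns a list of dicts, best first, with "score" (0 to 1); they miss things now and then, are a little off and sometimes report something else, mostly with a low value. They report only what shows in the picture. A call takes as long as a camera call.
- robot.trace(thing, camera): "mask" (400x640 bool, what is visible of it) and "at" ([row, column] in pixels, amid what is visible of it).
The state is a dict: "time_s": time; "joint_positions": joint angles; "joint_velocities": joint speeds; "tau": joint torques, N m; "tool_pos": TCP position; "tcp_rot": TCP orientation; "wrist_force": force on the tool from outside, world axes, zero at the start; "torque": the same for the moment, N m; "grip_width": opening from 0.0 (shut) to 1.0 (fully open); "finger_force": force on a finger pad.
Only numpy, scipy, OpenCV 4.12 (cv2) and the standard library are available. Lean on these libraries where they do the work, as an engineer would, in place of code of your own. Each camera call takes 0.05 s, during which the arm holds its last target. There are 200 camera calls.

## Working session

There is one attempt and no reset: what is moved stays moved. The work goes in short steps, Python scripts to look and compute and a shell command to move; the robot and the scene stay as the last step left them, time stands still between calls to the robot, and variables do not carry over. Pictures are saved under pics/ and viewed, at most 10 in all, crops included, and the job is handed in when it is done.

```bash
mkdir -p pics
cat > h.py <<'E'
import numpy as np, cv2
from workcell import robot
def cal(c):
    k=robot.get_calibration(c); return np.array(k["camera_matrix"]),np.array(k["cam_to_world"])
def ray(c,u,v,k=None):
    K,T=k or cal(c); d=T[:3,:3]@np.linalg.solve(K,[u,v,1]); return T[:3,3],d
def atz(c,u,v,z,k=None):
    o,d=ray(c,u,v,k); return o+d*(z-o[2])/d[2]
def proj(c,P,k=None):
    K,T=k or cal(c); p=(np.atleast_2d(P)-T[:3,3])@T[:3,:3]; p=p@K.T; return p[:,:2]/p[:,2:]
E
python3 - <<'E'
from h import *
s=robot.get_obs();print(s["tool_pos"],s["tcp_rot"],s["time_s"])
ims=[]
for c in("scene","side","wrist"):
    im=robot.get_image(c);cv2.imwrite(f"pics/{c}0.png",im)
    print(c,cal(c)[1].round(3).tolist(),cal(c)[0][0,0])
    for t in ("heel","jack","lever_knob","rack","low_heel","tin","dye","seat"):
        r=robot.trace(t,c)
        for q in r[:2]:
            m=q["mask"];ys,xs=np.where(m)
            print(c,t,round(q["score"],2),q["at"],m.sum(),(xs.min(),xs.max(),ys.min(),ys.max()) if len(xs) else '')
E
```

```text
[0.15015719 0.60619985 0.2388614 ] [ 1.21102658e-01  9.92639734e-01 -7.06373273e-04 -6.95581596e-05] 0.0
scene [[0.485, 0.704, -0.518, 1.161], [0.875, -0.396, 0.28, -0.279], [-0.008, -0.589, -0.808, 0.949], [0.0, 0.0, 0.0, 1.0]] 387.99801948014687
scene heel 0.68 [216.3, 194.9] 363 (np.int64(186), np.int64(206), np.int64(204), np.int64(228))
scene jack 0.87 [160.6, 378.5] 4132 (np.int64(333), np.int64(428), np.int64(102), np.int64(195))
scene lever_knob 0.68 [109.7, 395.2] 127 (np.int64(390), np.int64(402), np.int64(101), np.int64(140))
scene rack 0.75 [189.4, 294.5] 2971 (np.int64(256), np.int64(330), np.int64(130), np.int64(242))
scene low_heel 0.89 [262.2, 205.2] 555 (np.int64(193), np.int64(222), np.int64(250), np.int64(277))
scene tin 0.97 [300.0, 248.1] 671 (np.int64(235), np.int64(262), np.int64(284), np.int64(313))
scene tin 0.73 [161.8, 380.8] 4294 (np.int64(332), np.int64(429), np.int64(101), np.int64(196))
scene dye 0.55 [281.8, 297.8] 390 (np.int64(289), np.int64(308), np.int64(271), np.int64(296))
scene seat 0.56 [162.6, 380.7] 4357 (np.int64(332), np.int64(429), np.int6
[... 562 characters left out ...]
 0.61 [234.0, 274.0] 5400 (np.int64(208), np.int64(342), np.int64(200), np.int64(256))
side low_heel 0.69 [326.3, 326.5] 866 (np.int64(308), np.int64(342), np.int64(309), np.int64(342))
side tin 0.85 [304.1, 381.1] 701 (np.int64(367), np.int64(396), np.int64(289), np.int64(317))
side dye 0.75 [234.8, 272.2] 5440 (np.int64(208), np.int64(342), np.int64(200), np.int64(256))
side dye 0.66 [254.9, 384.1] 475 (np.int64(375), np.int64(393), np.int64(242), np.int64(274))
side seat 0.76 [177.9, 289.3] 3738 (np.int64(248), np.int64(340), np.int64(134), np.int64(207))
wrist [[0.24, 0.938, 0.25, 0.08], [0.971, -0.232, -0.062, 0.624], [-0.0, 0.258, -0.966, 0.384], [0.0, 0.0, 0.0, 1.0]] 331.7231926761123
```

Run:
```python
import cv2,numpy as np
a=cv2.imread("pics/scene0.png")[90:320,170:440];b=cv2.imread("pics/side0.png")[120:350,190:420]
cv2.imwrite("pics/a.png",cv2.resize(np.hstack([a,b]),None,fx=1.6,fy=1.6) if 0 else cv2.resize(a,None,fx=2.6,fy=2.6,interpolation=cv2.INTER_CUBIC))
cv2.imwrite("pics/b.png",cv2.resize(b,None,fx=2.6,fy=2.6,interpolation=cv2.INTER_CUBIC))
```

```text
(no output)
```

View pics/a.png

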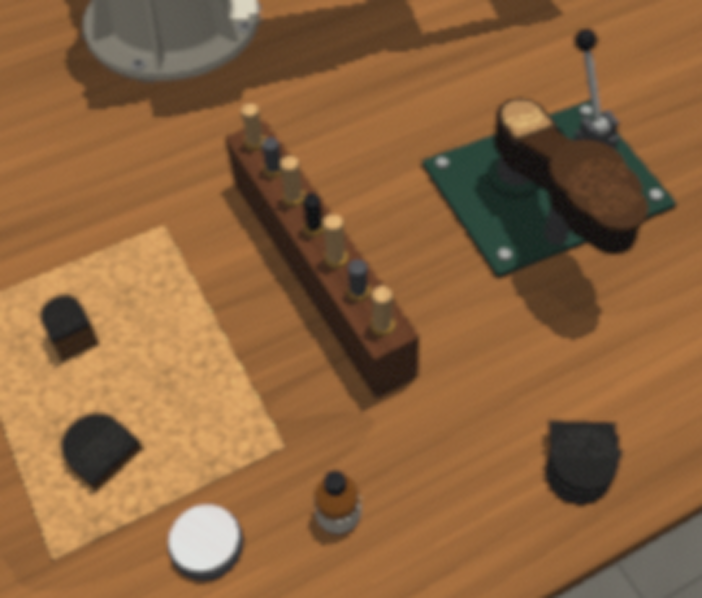

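View pics/b.png

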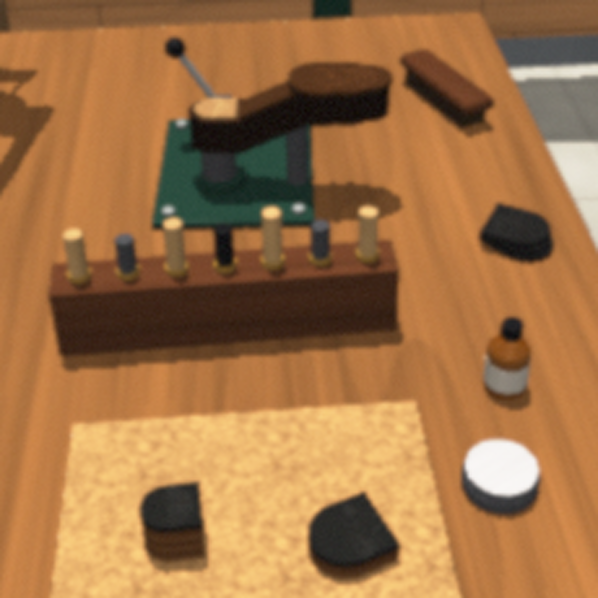

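View pics/wrist0.png

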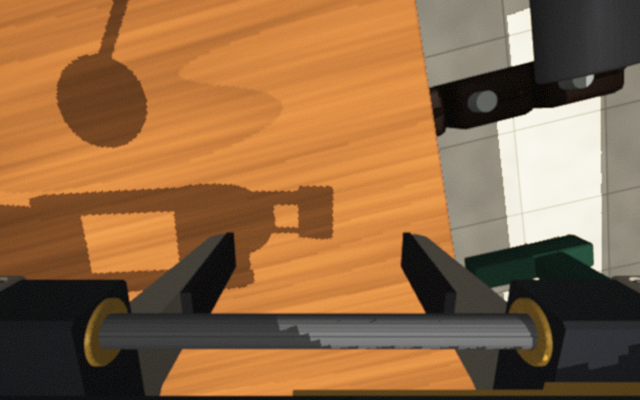

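Scene: knob ≈(395,105), seat ≈(371,136), tall heel upper ≈(194,216), with the decoy low heel at (205,262). Side: knob ≈(257,138), seat ≈(273,162). The wrist view shows only bench.

```bash
cat >> h.py <<'E'
def tri(obs):
    A=np.zeros((3,3));b=np.zeros(3)
    for c,u,v in obs:
        o,d=ray(c,u,v);d=d/np.linalg.norm(d);M=np.eye(3)-np.outer(d,d);A+=M;b+=M@o
    return np.linalg.solve(A,b)
E
python3 - <<'E'
from h import *
S=lambda u,v:("scene",170+u/2.6,90+v/2.6)
D=lambda u,v:("side",190+u/2.6,120+v/2.6)
print("knob",tri([S(585,40),D(174,47)]))
print("seat mid",atz(*S(526,118),.12),atz(*D(216,108),.12))
print("plate S",[atz(*S(*p),.01)[:2].round(3).tolist() for p in((423,160),(500,275),(675,205),(583,102))])
print("plate D",[atz(*D(*p),.01)[:2].round(3).tolist() for p in((153,225),(313,222),(170,122))])
print("toe end",atz(*D(390,80),.16),atz(*D(340,65),.16),"S",atz(*S(640,200),.16))
print("hinge",tri([S(600,122),D(222,100)]))
print("rack top",[atz(*D(*p),.085)[:2].round(3).tolist() for p in((52,290),(397,265),(397,248))],[atz(*S(*p),.085)[:2].round(3).tolist() for p in((228,138),(380,360),(415,338))])
# heel top corners
print("heel D front corners",[atz(*D(*p),.049)[:2].round(3).tolist() for p in((198,485),(203,527),(142,510))])
print("heel S",[atz(*S(*p),.049)[:2].round(3).tolist() for p in((85,312),(62,333),(52,300))],[atz(*S(*p),.004)[:2].round(3).tolist() for p in((97,345),(65,360))])
E
```

```text
knob [0.45213972 0.37544246 0.14170968]
seat mid [0.50918473 0.25602035 0.12      ] [0.50361041 0.24825612 0.12      ]
plate S [[0.421, 0.173], [0.619, 0.16], [0.635, 0.402], [0.435, 0.409]]
plate D [[0.42, 0.164], [0.614, 0.151], [0.436, 0.408]]
toe end [0.71388671 0.22493746 0.16      ] [0.6583028 0.2692364 0.16     ] S [0.69582869 0.26646463 0.16      ]
hinge [0.51108637 0.37072981 0.06066896]
rack top [[0.331, -0.045], [0.685, -0.038], [0.69, -0.009]] [[0.336, -0.046], [0.693, -0.036], [0.687, 0.007]]
heel D front corners [[0.476, -0.281], [0.48, -0.327], [0.429, -0.304]]
heel S [[0.464, -0.275], [0.478, -0.306], [0.431, -0.301]] [[0.478, -0.278], [0.48, -0.315]]
```

```bash
python3 -m handwheel '[[[0.30,-0.232,0.03,0,0,-80,0.9],[0.30,-0.232,0.03,0,0,-80,0.9],[0.30,-0.232,0.03,0,0,-80,0.9],[0.30,-0.232,0.03,0,0,-80,0.9],[0.30,-0.232,0.03,0,0,-80,0.9],[0.30,-0.232,0.03,0,0,-80,0.9],[0.30,-0.232,0.03,0,0,-80,0.9],[0.30,-0.232,0.03,0,0,-80,0.9],[0.30,-0.232,0.03,0,0,-80,0.9],[0.30,-0.232,0.03,0,0,-80,0.9],[0.30,-0.232,0.03,0,0,-80,0.9],[0.30,-0.232,0.03,0,0,-80,0.9]]]' 10
python3 - <<'E'
from h import *
from scipy.spatial.transform import Rotation as R
s=robot.get_obs();k=cal("wrist");im=robot.get_image("wrist");cv2.imwrite("pics/w1.png",im)
print(s["tool_pos"],R.from_quat(s["tcp_rot"]).as_matrix().round(3).tolist(),k[1].round(3).tolist())
for t in("lever_knob","jack"):
    for q in robot.trace(t,"wrist")[:2]:
        ys,xs=np.where(q["mask"]);print(t,q["score"],q["at"],xs.min(),xs.max(),ys.min(),ys.max())
print(proj("wrist",[[.452,.375,.142],[.506,.252,.12],[.532,.25,.12]],k))
E
```

```text
time_s: 2.35
tool_pos: [0.4511, 0.3739, 0.2696]
tcp_rot: [0.734, 0.68, 0.0, -0.0]
wrist_force: [0.6, 0.6, -0.3]
grip_width: 0.905
finger_force: 0.0
[0.45110381 0.37387573 0.26961205] [[0.076, 0.997, 0.0], [0.997, -0.076, 0.0], [0.0, 0.0, -1.0]] [[0.997, -0.073, -0.019, 0.457], [-0.076, -0.963, -0.257, 0.446], [0.0, 0.258, -0.966, 0.414], [0.0, 0.0, 0.0, 1.0]]
lever_knob 0.72 [196.8, 331.1] 303 378 174 220
jack 0.69 [216.8, 372.3] 300 560 136 314
[[318.47106167 200.65492356]
 [381.34897055 309.38597698]
 [407.33656997 309.39688516]]
```

View pics/w1.png

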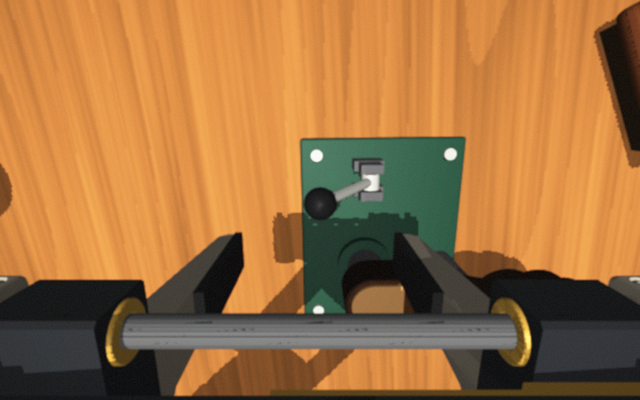

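Wrist view: knob (320,203), hinge (371,181), plate edge nearly level with the picture (jack yaw ≈ −3.7°), seat (378,300) partly hidden.

```bash
python3 - <<'E'
from h import *
k=cal("wrist")
print(atz("wrist",320,203,.142,k),atz("wrist",371,181,.057,k),[atz("wrist",*p,.01,k)[:2] for p in((302,139),(464,137),(304,312))])
E
python3 -m handwheel '[[[0.002,-0.001,-0.03,0,0,0,0.9],[0.002,-0.001,-0.06,0,0,0,0.9],[0.002,-0.001,-0.09,0,0,0,0.9],[0.002,-0.001,-0.11,0,0,0,0.9],[0.002,-0.001,-0.122,0,0,0,0.9],[0.002,-0.001,-0.122,0,0,0,0.9],[0.002,-0.001,-0.122,0,0,0,0.25],[0.002,-0.001,-0.122,0,0,0,0.25],[0.002,-0.001,-0.122,0,0,0,0.25],[0.002,-0.001,-0.122,0,0,0,0.25],[0.002,-0.001,-0.122,0,0,0,0.25],[0.002,-0.001,-0.122,0,0,0,0.25]]]' 6
```

```text
[0.45193598 0.37389565 0.142     ] [0.5082992 0.3722886 0.057    ] [array([0.43396332, 0.41896975]), array([0.62766679, 0.40894964]), array([0.41880117, 0.18400432])]
time_s: 3.5
tool_pos: [0.4525, 0.3738, 0.1482]
tcp_rot: [0.731, 0.683, 0.001, 0.0]
wrist_force: [0.3, 0.0, 0.3]
grip_width: 0.488
finger_force: 0.0
```

```bash
python3 -m handwheel '[[[0,0,0,0,0,0,0.25],[0,0,0,0,0,0,0.25],[0,0,0,0,0,0,0.25],[0,0,0,0,0,0,0.25],[0,0,0,0,0,0,0.25]]]' 6
python3 -m handwheel '[[[0.010,-0.0006,0.005,0,0,0,0.25],[0.020,-0.0012,0.0095,0,0,0,0.25],[0.030,-0.002,0.0135,0,0,0,0.25],[0.040,-0.0026,0.016,0,0,0,0.25],[0.050,-0.0032,0.0175,0,0,0,0.25],[0.058,-0.0037,0.018,0,0,0,0.25],[0.058,-0.0037,0.018,0,0,0,0.25],[0.058,-0.0037,0.018,0,0,0,0.25]]]' 6
```

```text
time_s: 3.92
tool_pos: [0.4526, 0.3738, 0.1478]
tcp_rot: [0.731, 0.683, 0.0, 0.0]
wrist_force: [3.4, -0.9, 1.5]
grip_width: 0.338
finger_force: 5.6
time_s: 4.58
tool_pos: [0.5115, 0.3699, 0.1657]
tcp_rot: [0.731, 0.682, 0.001, 0.001]
wrist_force: [0.9, -1.9, 4.4]
grip_width: 0.295
finger_force: 6.0
```

```bash
python3 -m handwheel '[[[0,0,0,0,0,0,0.85],[0,0,0,0,0,0,0.85],[0,0,0,0,0,0,0.85],[0,0,0,0,0,0,0.85],[0,0,0,0,0,0,0.85],[0,0,0,0,0,0,0.85],[0,0,0.04,0,0,0,0.85],[0,0,0.08,0,0,0,0.85],[0,0,0.12,0,0,0,0.85],[0,0,0.12,0,0,0,0.85]]]' 6
python3 - <<'E'
from h import *
k=cal("wrist");a=robot.get_image("wrist");cv2.imwrite("pics/w2.png",a)
b=robot.get_image("side")[120:220,220:360];cv2.imwrite("pics/s2.png",cv2.resize(b,None,fx=5,fy=5,interpolation=cv2.INTER_CUBIC))
c=robot.get_image("scene");cv2.imwrite("pics/c2.png",c)
np.savez("w2.npz",K=k[0],T=k[1])
for cam in("wrist","side","scene"):
    for q in robot.trace("lever_knob",cam)[:1]:
        ys,xs=np.where(q["mask"]);print(cam,q["score"],q["at"],xs.min(),xs.max(),ys.min(),ys.max())
v=np.vstack([cv2.resize(c[90:190,320:450],None,fx=3,fy=3,interpolation=cv2.INTER_CUBIC)])
w=cv2.resize(b,None,fx=3,fy=3,interpolation=cv2.INTER_CUBIC)
cv2.imwrite("pics/sc2.png",np.hstack([v,w[:300]]))
E
```

```text
time_s: 5.42
tool_pos: [0.5131, 0.3722, 0.2942]
tcp_rot: [0.731, 0.683, 0.006, 0.001]
wrist_force: [1.4, -0.8, 1.8]
grip_width: 0.852
finger_force: 0.0
wrist 0.9 [200.6, 317.4] 299 330 175 220
side 0.42 [137.2, 273.5] 269 278 129 157
scene 0.73 [115.2, 405.4] 399 409 109 140
```

View pics/sc2.png

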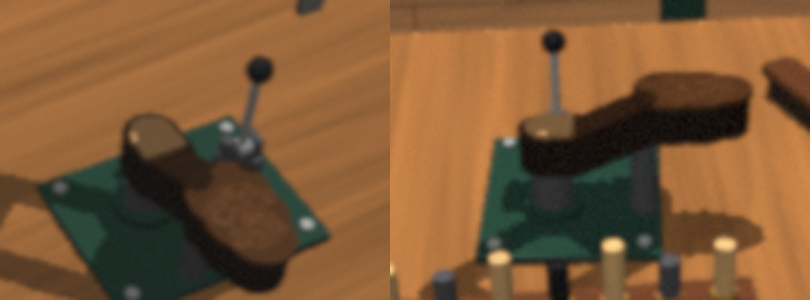

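View pics/w2.png

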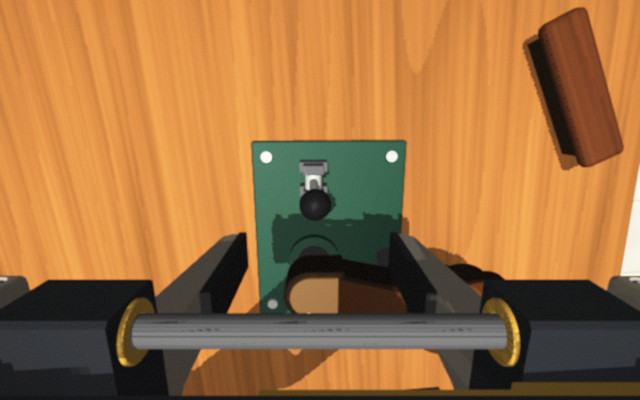

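The lever appears upright: wrist view has the knob at (315,204) directly over the hinge at (314,180). The seat runs from u≈290 (back) to u≈338 (straight front edge).

Run:
```python
from h import *
z=np.load("w2.npz");k=(z["K"],z["T"])
print("knob",atz("",314.5,204,.16,k),"hinge",atz("",314,180,.055,k))
ps=[atz("",*p,.01,k)[:2] for p in((253,142),(405,141))];d=ps[1]-ps[0];print(ps,np.degrees(np.arctan2(d[1],d[0])))
print("front edge",atz("",338,280,.12,k),atz("",338,311,.12,k))
im=cv2.imread("pics/w2.png");hsv=cv2.cvtColor(im,cv2.COLOR_BGR2HSV)
print([ (u,hsv[300,u].tolist()) for u in range(282,346,3)])
for c,f in(("scene","c2"),("side",None)):
    for nm,P in(("seat",[.507,.253,.12]),("knob",[.512,.37,.16])): print(c,nm,proj(c,[P]))
```

```text
knob [0.51151939 0.36975581 0.16      ] hinge [0.51099002 0.37115894 0.055     ]
[array([0.43630365, 0.41712271]), array([0.62990181, 0.40505669])] -3.566349634638479
front edge [0.52968615 0.27447696 0.12      ] [0.5277298  0.23750752 0.12      ]
[(282, [71, 92, 61]), (285, [16, 90, 37]), (288, [13, 143, 66]), (291, [15, 140, 171]), (294, [16, 137, 173]), (297, [15, 137, 175]), (300, [17, 139, 172]), (303, [15, 134, 173]), (306, [15, 139, 172]), (309, [16, 139, 173]), (312, [15, 140, 173]), (315, [15, 141, 170]), (318, [15, 140, 171]), (321, [16, 143, 170]), (324, [16, 143, 168]), (327, [15, 140, 169]), (330, [15, 139, 171]), (333, [15, 142, 167]), (336, [15, 141, 168]), (339, [12, 150, 61]), (342, [11, 164, 56]), (345, [13, 164, 59])]
scene seat [[371.05481173 135.28482748]]
scene knob [[406.20176817 112.8976593 ]]
side seat [[274.11870785 160.74806913]]
side knob [[274.34876248 133.1087371 ]]
```

```bash
R='x'; python3 -m handwheel '[[[-0.03,-0.38,-0.02,0,0,-80,0.9],[-0.03,-0.38,-0.02,0,0,-80,0.9],[-0.03,-0.38,-0.02,0,0,-80,0.9],[-0.03,-0.38,-0.02,0,0,-80,0.9],[-0.03,-0.38,-0.02,0,0,-80,0.9],[-0.03,-0.38,-0.02,0,0,-80,0.9],[-0.03,-0.38,-0.02,0,0,-80,0.9],[-0.03,-0.38,-0.02,0,0,-80,0.9],[-0.03,-0.38,-0.02,0,0,-80,0.9],[-0.03,-0.38,-0.02,0,0,-80,0.9],[-0.03,-0.38,-0.02,0,0,-80,0.9],[-0.03,-0.38,-0.02,0,0,-80,0.9]]]' 15
python3 -m handwheel '[[[-0.02,-0.295,-0.04,0,0,-6,0.9],[-0.02,-0.295,-0.04,0,0,-6,0.9],[-0.02,-0.295,-0.04,0,0,-6,0.9],[-0.02,-0.295,-0.04,0,0,-6,0.9],[-0.02,-0.295,-0.04,0,0,-6,0.9],[-0.02,-0.295,-0.04,0,0,-6,0.9],[-0.02,-0.295,-0.04,0,0,-6,0.9],[-0.02,-0.295,-0.04,0,0,-6,0.9],[-0.02,-0.295,-0.04,0,0,-6,0.9],[-0.02,-0.295,-0.04,0,0,-6,0.9],[-0.02,-0.295,-0.04,0,0,-6,0.9]]]' 15
python3 - <<'E'
from h import *
k=cal("wrist");im=robot.get_image("wrist");cv2.imwrite("pics/w3.png",im);np.savez("w3.npz",K=k[0],T=k[1])
for t in("heel","low_heel"):
    for q in robot.trace(t,"wrist")[:2]:
        ys,xs=np.where(q["mask"]);print(t,q["score"],q["at"],xs.min(),xs.max(),ys.min(),ys.max())
E
```

```text
time_s: 6.72
tool_pos: [0.4794, -0.0111, 0.2643]
tcp_rot: [0.999, 0.049, -0.001, -0.0]
wrist_force: [0.1, -0.3, -0.3]
grip_width: 0.903
finger_force: 0.0
time_s: 7.63
tool_pos: [0.4603, -0.3034, 0.2252]
tcp_rot: [1.0, 0.002, -0.0, -0.001]
wrist_force: [-0.5, 0.2, -0.3]
grip_width: 0.901
finger_force: 0.0
heel 0.57 [192.8, 315.5] 289 336 165 222
low_heel 0.6 [35.1, 336.3] 294 370 0 79
```

View pics/w3.png

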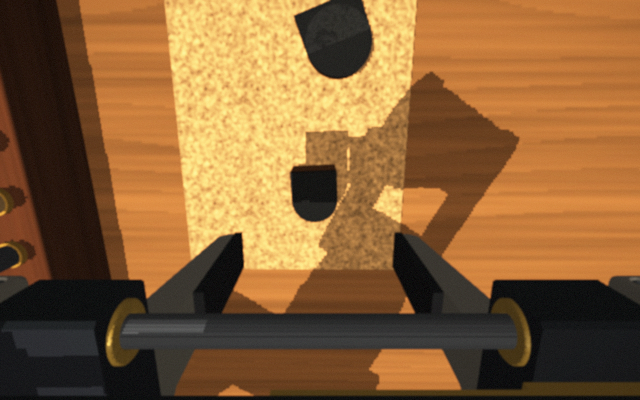

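Heel tall: top from (291,174)–(335,172) front edge to back at (314,221); the low heel is further up the picture, at (335,38).

```bash
cat >> h.py <<'E'
from scipy.optimize import minimize
def Dm(n=24):
    t=np.linspace(np.pi/2,1.5*np.pi,n); return np.vstack([np.c_[-.003+.023*np.cos(t),.023*np.sin(t)],[[.026,-.023],[.026,.023]]])
def place(x,y,a,P):
    c,s=np.cos(a),np.sin(a); return P@np.array([[c,s],[-s,c]])+[x,y]
def fitD(mask,k,z0,z1,x0,cam=""):
    # fit the outline of the D prism z0..z1 to a mask by IoU; x0=(x,y,yaw)
    S=4
    def f(p):
        Q=place(*p,Dm()); P=np.vstack([np.c_[Q,np.full(len(Q),z)] for z in{z0,z1}])
        h=cv2.convexHull(((proj(cam,P,k)+.5)*S*16).astype(np.int32))
        r=np.zeros((400*S,640*S),np.uint8);cv2.fillPoly(r,[h],1,shift=4)
        return -(r&M).sum()/(r|M).sum()
    M=cv2.resize(mask.astype(np.uint8),None,fx=S,fy=S,interpolation=cv2.INTER_NEAREST)
    r=minimize(f,x0,method="Nelder-Mead",options=dict(initial_simplex=[x0]+[np.array(x0)+d for d in np.diag([.004,.004,.08])],maxfev=150))
    return r.x,-r.fun
E
python3 - <<'E'
from h import *
z=np.load("w3.npz");k=(z["K"],z["T"]);im=cv2.imread("pics/w3.png")
m=np.zeros((400,640),bool);v=im[...,2].astype(int);m[155:226,280:345]=(v<75)[155:226,280:345]
n,l,st,_=cv2.connectedComponentsWithStats(m.astype(np.uint8));i=1+st[1:,4].argmax();m=l==i;print(st[i])
print("dark",fitD(m,k,.004,.049,[.452,-.303,.05]))
m2=robot.trace("heel","wrist")[0]["mask"]
print("trace",fitD(m2,k,.004,.049,[.452,-.303,.05]))
print([im[y,314].tolist() for y in range(160,182,2)])
E
```

```text
[ 291  165   46   56 2236]
dark (array([ 0.48088889, -0.34655556,  0.27222222]), np.float64(-0.0))
trace (array([ 0.48088889, -0.34655556,  0.27222222]), np.float64(-0.0))
[[64, 118, 165], [69, 124, 174], [54, 96, 142], [17, 33, 54], [14, 29, 48], [18, 23, 39], [18, 19, 22], [19, 20, 21], [21, 18, 21], [20, 22, 22], [20, 25, 23]]h.py:28: RuntimeWarning: overflow encountered in scalar negative
  return -(r&M).sum()/(r|M).sum()
```

Unsigned negation bug; fix.

```bash
sed -i 's/return -(r&M).sum()\/(r|M).sum()/return -float((r\&M).sum())\/float((r|M).sum())/' h.py
python3 - <<'E'
from h import *
z=np.load("w3.npz");k=(z["K"],z["T"]);im=cv2.imread("pics/w3.png")
m=np.zeros((400,640),bool);v=im[...,2].astype(int);m[155:226,280:345]=(v<75)[155:226,280:345]
n,l,st,_=cv2.connectedComponentsWithStats(m.astype(np.uint8));i=1+st[1:,4].argmax();m=l==i
print("dark",fitD(m,k,.004,.049,[.452,-.303,.05]))
z=np.load("w2.npz");k=(z["K"],z["T"]);im=cv2.imread("pics/w2.png")
E
```

```text
dark (array([ 0.4525438 , -0.29975078,  0.07709058]), np.float64(0.9141922624827515))
```

```bash
python3 -m handwheel '[[[0.003,0.004,-0.04,0,0,3.8,0.95],[0.003,0.004,-0.08,0,0,3.8,0.95],[0.003,0.004,-0.12,0,0,3.8,0.95],[0.003,0.004,-0.15,0,0,3.8,0.95],[0.003,0.004,-0.17,0,0,3.8,0.95],[0.003,0.004,-0.185,0,0,3.8,0.95],[0.003,0.004,-0.185,0,0,3.8,0.95],[0.003,0.004,-0.185,0,0,3.8,0.3],[0.003,0.004,-0.185,0,0,3.8,0.3],[0.003,0.004,-0.185,0,0,3.8,0.3],[0.003,0.004,-0.185,0,0,3.8,0.3],[0.003,0.004,-0.185,0,0,3.8,0.3]]]' 20
python3 -m handwheel '[[[0,0,0,0,0,0,0.3],[0,0,0,0,0,0,0.3],[0,0,0,0,0,0,0.3],[0,0,0,0,0,0,0.3]]]' 20
```

```text
time_s: 8.83
tool_pos: [0.4638, -0.3013, 0.0416]
tcp_rot: [0.999, 0.034, 0.001, 0.0]
wrist_force: [0.3, 0.2, 0.3]
grip_width: 0.614
finger_force: 0.0
time_s: 9.17
tool_pos: [0.4635, -0.3011, 0.0411]
tcp_rot: [0.999, 0.034, 0.0, 0.0]
wrist_force: [-0.8, 2.0, 6.9]
grip_width: 0.5
finger_force: 20.0
```

```bash
python3 -m handwheel '[[[0,0,0.015,0,0,0,0.3],[0,0,0.04,0,0,0,0.3],[0,0,0.07,0,0,0,0.3],[0,0,0.10,0,0,0,0.3],[0,0,0.13,0,0,0,0.3],[0,0,0.16,0,0,0,0.3],[0,0,0.185,0,0,0,0.3],[0,0,0.205,0,0,0,0.3],[0,0.01,0.215,0,0,0,0.3],[0,0.03,0.22,0,0,0,0.3],[0,0.055,0.22,0,0,0,0.3],[0,0.08,0.22,0,0,0,0.3]]]' 20
python3 -m handwheel '[[[-0.002,0.03,0,0,0,-1,0.3],[-0.005,0.06,0,0,0,-2,0.3],[-0.008,0.09,0,0,0,-3,0.3],[-0.01,0.12,0,0,0,-3.5,0.3],[-0.012,0.15,0,0,0,-4,0.3],[-0.014,0.18,0,0,0,-4.5,0.3],[-0.016,0.21,0,0,0,-5,0.3],[-0.018,0.24,0,0,0,-5.5,0.3],[-0.02,0.27,0,0,0,-6,0.3],[-0.022,0.30,0,0,0,-6.5,0.3],[-0.024,0.33,0,0,0,-7,0.3],[-0.026,0.36,0,0,0,-7.5,0.3]]]' 20
python3 -m handwheel '[[[-0.002,0.03,0,0,0,0,0.3],[-0.003,0.06,0,0,0,0,0.3],[-0.004,0.085,0,0,0,0,0.3],[-0.004,0.105,0,0,0,0,0.3],[-0.004,0.116,0,0,0,0,0.3],[-0.004,0.116,0,0,0,0,0.3],[-0.004,0.116,0,0,0,0,0.3],[-0.004,0.116,0,0,0,0,0.3]]]' 20
python3 - <<'E'
from h import *
s=robot.get_obs();k=cal("wrist");im=robot.get_image("wrist");cv2.imwrite("pics/w4.png",im);np.savez("w4.npz",K=k[0],T=k[1])
print(s["tool_pos"],s["tcp_rot"],proj("",[[.503,.2555,.12]],k))
E
```

```text
time_s: 10.17
tool_pos: [0.4627, -0.2198, 0.2602]
tcp_rot: [0.999, 0.033, -0.0, -0.0]
wrist_force: [0.1, -0.2, -0.8]
grip_width: 0.501
finger_force: 19.9
time_s: 11.17
tool_pos: [0.4359, 0.1406, 0.2598]
tcp_rot: [0.999, -0.032, -0.001, 0.0]
wrist_force: [1.7, 0.0, 0.5]
grip_width: 0.5
finger_force: 19.9
time_s: 11.83
tool_pos: [0.4329, 0.254, 0.2602]
tcp_rot: [1.0, -0.032, -0.0, 0.0]
wrist_force: [-0.6, 0.4, -0.7]
grip_width: 0.497
finger_force: 19.9
[0.4328782  0.25398238 0.26019095] [ 9.99500935e-01 -3.15841004e-02 -3.58998195e-04  4.42740165e-04] [[310.69956223 116.88587352]]
```

View pics/w4.png

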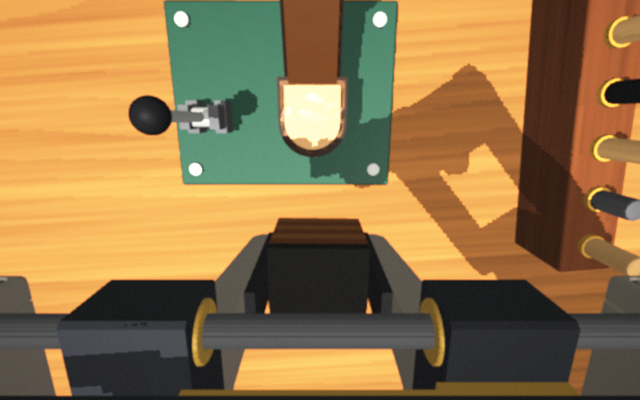

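Picture: the seat pad is bright and in full view (u 281–343, v 83–152), the heel's lower front edge runs (278–361, 219), and the lever stands upright on the left.

Run:
```python
from h import *
z=np.load("w4.npz");k=(z["K"],z["T"]);im=cv2.imread("pics/w4.png")
v=im[...,1].astype(int);print([(y,im[y,312].tolist()) for y in range(74,96,2)]);print([(x,im[110,x].tolist()) for x in range(274,292,2)]);
for th in(120,150,170):
    m=np.zeros((400,640),bool);m[75:160,272:352]=(v>th)[75:160,272:352]
    n,l,st,_=cv2.connectedComponentsWithStats(m.astype(np.uint8));i=1+st[1:,4].argmax();m=l==i
    print(th,st[i],fitD(m,k,.12,.12,[.503,.2555,-.062]))
zb=.2602-.037
print("heel front edge",[atz("",u,219,zb,k) for u in(279,361)])
print([(y,im[y,320].tolist()) for y in range(212,248,2)])
print([(x,im[222,x].tolist()) for x in range(268,288,2)],[(x,im[222,x].tolist()) for x in range(354,372,2)])
```

```text
[(74, [42, 76, 129]), (76, [41, 75, 129]), (78, [41, 77, 131]), (80, [41, 76, 131]), (82, [48, 82, 136]), (84, [115, 176, 235]), (86, [202, 252, 255]), (88, [208, 252, 255]), (90, [205, 252, 255]), (92, [222, 254, 255]), (94, [246, 255, 255])]
[(274, [117, 148, 90]), (276, [115, 145, 89]), (278, [93, 113, 110]), (280, [82, 97, 124]), (282, [118, 157, 211]), (284, [185, 243, 255]), (286, [226, 254, 255]), (288, [247, 255, 255]), (290, [240, 255, 255])]
120 [ 279   80   66   70 3740] (array([ 0.50283294,  0.25460101, -0.0510343 ]), np.float64(0.8793454666889297))
150 [ 280   81   64   68 3469] (array([ 0.50308578,  0.25450282, -0.06365869]), np.float64(0.9438740711490828))
170 [ 281   84   61   64 3196] (array([ 0.50300065,  0.25442993, -0.06334813]), np.float64(0.9110873650466119))
heel front edge [array([0.44846834, 0.27539553, 0.2232    ]), array([0.44549069, 0.22851381, 0.2232    ])]
[(212, [99, 191, 250]), (214, [95, 186, 249]), (216, [96, 182, 247]), (218, [61, 116, 187]), (220, [28, 49, 80]), (222, [26, 43, 72]), (224, [25, 42, 68]), (226, [26, 54, 83]), (228, [27, 50, 80]), (230, [28, 44, 72]), (232, [23, 40, 69]), (234, [28, 50, 80]), (236, [28, 51, 84]), (238, [26, 46, 75]), (240, [24, 40, 66]), (242, [23, 38, 63]), (244, [22, 24, 32]), (246, [20, 20, 21])]
[(268, [86, 175, 244]), (270, [92, 179, 245]), (272, [92, 180, 245]), (274, [90, 180, 246]), (276, [68, 142, 223]), (278, [24, 47, 81]), (280, [24, 38, 67]), (282, [21, 38, 65]), (284, [17, 36, 65]), (286, [24, 40, 70])] [(354, [26, 43, 72]), (356, [23, 40, 69]), (358, [27, 50, 85]), (360, [73, 148, 232]), (362, [95, 185, 248]), (364, [97, 183, 247]), (366, [93, 183, 247]), (368, [93, 183, 247]), (370, [91, 180, 246])]
```

```bash
python3 -m handwheel '[[[0.015,0,0,0,0,0,0.3],[0.035,0,0,0,0,0,0.3],[0.055,0,0,0,0,0,0.3],[0.072,0,0,0,0,0,0.3],[0.082,0.0005,0,0,0,0,0.3],[0.082,0.0005,-0.015,0,0,0,0.3],[0.082,0.0005,-0.032,0,0,0,0.3],[0.082,0.0005,-0.05,0,0,0,0.3],[0.082,0.0005,-0.062,0,0,0,0.3],[0.082,0.0005,-0.07,0,0,0,0.3],[0.082,0.0005,-0.07,0,0,0,0.3],[0.082,0.0005,-0.07,0,0,0,0.3]]]' 20
python3 - <<'E'
from h import *
s=robot.get_obs();k=cal("wrist");im=robot.get_image("wrist");np.savez("w5.npz",K=k[0],T=k[1])
a=robot.get_image("scene");b=robot.get_image("side")
print(s["tool_pos"],s["tcp_rot"])
r=lambda x,f:cv2.resize(x,None,fx=f,fy=f,interpolation=cv2.INTER_CUBIC)
top=im[130:330,170:470]
cv2.imwrite("pics/w5.png",im);cv2.imwrite("pics/v5.png",np.vstack([r(top,2.5)[:330],np.hstack([r(a[100:165,335:410],5),r(b[125:190,240:315],5)])[:270]]))
Q=place(.5032,.255,-.063,np.array([[.026,.023],[.026,-.023],[-.026,0]]))
for c,kk in(("wrist",k),("scene",None),("side",None)):print(c,proj(c,np.c_[Q,[.12]*3],kk).round(1).tolist(),proj(c,np.c_[Q,[s["tool_pos"][2]-.037]*3],kk).round(1).tolist())
E
```

```text
time_s: 12.88
tool_pos: [0.5153, 0.2553, 0.1907]
tcp_rot: [0.999, -0.032, -0.0, 0.0]
wrist_force: [-0.3, -0.4, -2.0]
grip_width: 0.502
finger_force: 19.9
[0.5152584 0.255281  0.1907201] [ 9.99499730e-01 -3.16269376e-02 -1.43769223e-04  8.09886187e-05]
wrist [[285.4, 203.9], [353.9, 203.9], [319.5, 274.4]] [[279.8, 219.4], [360.1, 219.4], [319.8, 300.1]]
scene [[382.0, 137.5], [368.5, 142.4], [366.6, 128.7]] [[383.5, 129.2], [369.6, 134.1], [367.7, 120.4]]
side [[281.3, 156.8], [280.8, 164.0], [264.8, 160.6]] [[280.8, 147.6], [280.3, 154.6], [264.0, 151.3]]
```

View pics/v5.png

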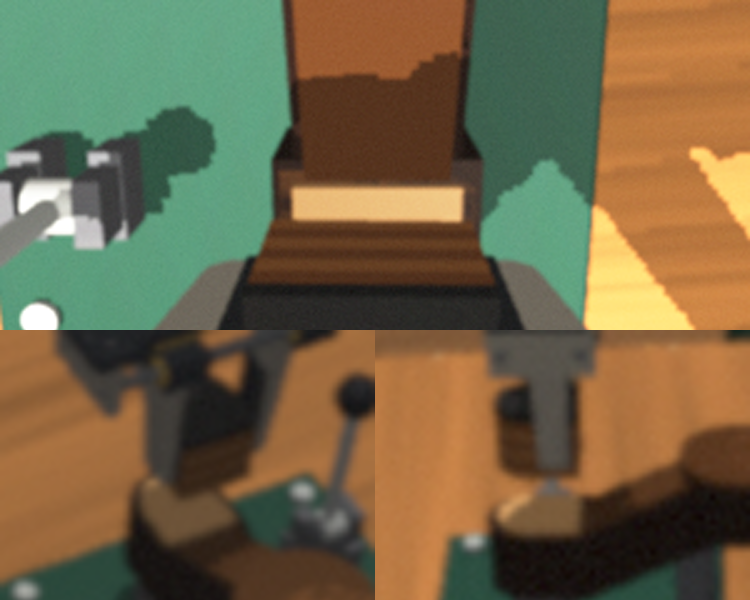

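Wrist crop: the seat's front edge is at row ≈205 (u 286–355) and the heel's lower edge at row ≈218 (u 278–361). The heel is about 1 mm forward and 0.7 mm to the left, with the yaw matching; correct that while lowering.

```bash
python3 -m handwheel '[[[-0.001,-0.0008,-0.004,0,0,0,0.3],[-0.001,-0.0008,-0.009,0,0,0,0.3],[-0.001,-0.0008,-0.014,0,0,0,0.3],[-0.001,-0.0008,-0.018,0,0,0,0.3],[-0.001,-0.0008,-0.021,0,0,0,0.3],[-0.001,-0.0008,-0.022,0,0,0,0.3],[-0.001,-0.0008,-0.022,0,0,0,0.3],[-0.001,-0.0008,-0.022,0,0,0,0.3],[-0.001,-0.0008,-0.022,0,0,0,0.3],[-0.001,-0.0008,-0.022,0,0,0,0.3]]]' 20
python3 - <<'E'
from h import *
s=robot.get_obs();im=robot.get_image("wrist");b=robot.get_image("side");a=robot.get_image("scene")
print(s["tool_pos"],s["tcp_rot"],s["wrist_force"])
r=lambda x,f:cv2.resize(x,None,fx=f,fy=f,interpolation=cv2.INTER_CUBIC)
cv2.imwrite("pics/v6.png",np.vstack([r(im[130:330,170:470],2.5)[:330],np.hstack([r(a[100:165,335:410],5),r(b[125:190,240:315],5)])[:270]]))
Q=place(.5030,.2544,-.063,np.array([[.026,.023],[.026,-.023]]))
for z in(.12,.131):print(proj("wrist",np.c_[Q,[z]*2]).round(1).tolist())
E
```

```text
time_s: 13.87
tool_pos: [0.5144, 0.2547, 0.1688]
tcp_rot: [1.0, -0.032, 0.0, -0.0]
wrist_force: [-0.6, 0.3, -0.4]
grip_width: 0.499
finger_force: 19.9
[0.51442662 0.25474624 0.16882277] [ 9.99503484e-01 -3.15077295e-02  2.00632830e-04 -9.29494729e-05] [-0.60688318  0.31015546 -0.36128223]
[[281.9, 212.3], [357.7, 212.3]]
[[279.9, 217.8], [359.9, 217.8]]
```

View pics/v6.png

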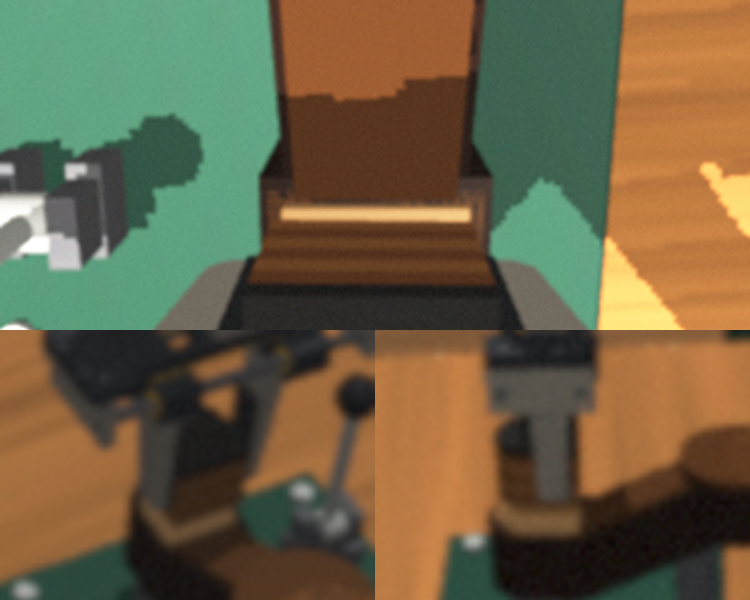

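The seat's front edge is at row ≈213 and the heel's lower edge at ≈218.5, matching predictions for aligned outlines about 11 mm apart. The lever is upright and nothing touches, so hand in.

```bash
python3 -c "
from workcell import robot
print(robot.job_done())"
```

```text
the job is handed in; nothing more can be done
None
```

I handed the job in at about 14 s with the lever upright and released, and the heel held still about 11 mm above the seat; by the last camera check their outlines line up to within about 1 mm (the hand-in returned no verdict).

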